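Rake scrap from under the bench shelf into the pan

TASK

Take the small bench rake by its handle, reach in under the low shelf with it and sweep the four pieces of scrap lying there (an old padlock and three metal bar offcuts) along the worktop until all four are wholly inside the open scrap pan. Move the scrap only with the rake, not with the gripper and without lifting it, and do not bump the shelf or displace the other things about the bench. Finally stand the rake back on its sole on the open worktop, well clear of the pan and out from under the shelf, and let go.

Things in the scene. Friction and masses are not known exactly. Their poses are not given: they have to be found in the camera images.
- rake: Loose bench rake, 0.26 kg, standing on its sole. Origin: middle of the blade's bottom edge, z up. Wooden blade along x, 126 mm over its ends, 14 thick, 32 high; low heel back to y = -18; sweeping face looks to +y, with a short wing at each end (to y = +31 mm). Handle rises from the blade's middle leaning 28 deg from vertical towards -x; its top is at x = -70, z = 132 mm.
- rake_grip (a point): Best grip point, on the axis of the rake's handle 115 mm up it: rake frame (-54, 0, 102) mm. The handle is 20 mm wide along the rake's y and 16 mm thick the other way, wooden from 65 to 150 mm up its axis, which leans 28 deg. Axes as the rake's.
- shelf: Fixed shelf carrying boxes (60 mm high). Origin: on the worktop below the middle of its front edge; x goes in under it, away from the robot, y left along the edge. Board y +-170, 182 mm deep, 265 (front lip) to 287 mm above the worktop. Open at front and ends; two posts (feet 34 mm) at x = 170, y = +-153 mm.
- pan: Fixed open aluminium pan beyond the shelf's left (+y) end. Origin: centre of underside; mouth faces its -y, towards the shelf. Inside x +-82, y -65 to +65 mm; sheet floor under 2 mm thick and flush at the mouth, three walls 26 mm high, flared guide wings out to y = -90, x = +-99 mm; bail handle behind, to y = +89 mm.
- scrap_padlock: Old steel padlock lying flat, loose, 53 x 34 x 12 mm, 0.10 kg. Origin: centre of its underside. Starts under the shelf.
- scrap_square: Loose steel bar offcut 22 x 30 mm, 22 mm high. Origin: centre of its underside. Starts under the shelf.
- scrap_hex: Loose hexagonal brass bar offcut lying on a flat, 34 mm long along x, 22 mm across the flats. Origin: centre of its underside; it may roll over in the sweep. Starts under the shelf.
- scrap_flat: Loose flat brass bar offcut 40 x 22 mm, 14 mm high. Origin: centre of its underside. Starts under the shelf.
- loupe: Bystander: black loupe, 37 mm across, 34 mm high, standing left of the pan.
- marker: Bystander: marker pen lying in front of the shelf, 135 mm long, 17 mm thick.
- tape_roll: Bystander: roll of tape lying in front of the shelf, 55 mm across, 19 mm high.
- oil_bottle: Bystander: oil bottle, 45 mm across, 140 mm high, standing left of the pan.

How it is judged (in metres and radians):
On the way, in this order (a step that is already met when the one before it is completed fails the run):
1. the held rake is under the shelf (x of rake in the frame of shelf above 0.01 m and y of rake in the frame of shelf between -0.16 and 0.12 m and contact force between the fingers and rake above 1 N), for 0.1 s.
2. all four pieces are in the pan (x of scrap_padlock in the frame of pan between -0.0825 and 0.0825 m and y of scrap_padlock in the frame of pan between -0.05 and 0.066 m and height (world z) of each of scrap_padlock, scrap_square, scrap_hex, scrap_flat below 0.035 m and x of scrap_square in the frame of pan between -0.0825 and 0.0825 m and y of scrap_square in the frame of pan between -0.05 and 0.066 m and x of scrap_hex in the frame of pan between -0.0825 and 0.0825 m and y of scrap_hex in the frame of pan between -0.05 and 0.066 m and x of scrap_flat in the frame of pan between -0.0825 and 0.0825 m and y of scrap_flat in the frame of pan between -0.05 and 0.066 m), for 0.2 s.
At the end, for the whole second after the job is handed in: All four scrap pieces at rest in the pan (origins between its side walls, at least 15 mm past the mouth, below 35 mm); rake released, at rest on its sole on the worktop (within 0.12 rad of upright), its origin over 140 mm from the pan's centre and not under the shelf (all of step 2 and angle between rake's own z axis and vertical below 0.12 rad and height (world z) of rake between -0.01 and 0.012 m and horizontal distance between rake and pan above 0.14 m and (x of rake in the frame of shelf below -0.02 m or y of rake in the frame of shelf above 0.185 m or y of rake in the frame of shelf below -0.185 m or x of rake in the frame of shelf above 0.2 m) and linear speed of each of rake, scrap_padlock, scrap_square, scrap_hex, scrap_flat below 0.02 m/s); the robot touches nothing.
It fails at once if the gripper pushes or grips a piece of scrap (contact force between any of the fingers, the arm and scrap_padlock above 1 N or contact force between any of the fingers, the arm and scrap_square above 1 N or contact force between any of the fingers, the arm and scrap_hex above 1 N or contact force between any of the fingers, the arm and scrap_flat above 1 N).
It fails at once if a piece of scrap is lifted more than 50 mm off the worktop (height (world z) of any of scrap_padlock, scrap_square, scrap_hex, scrap_flat above 0.05 m).
It fails at once if the arm or gripper bumps the shelf with more than 10 N (contact force between any of the fingers, the arm and shelf above 10 N).
It fails at once if the loupe, marker, tape roll or oil bottle is displaced by more than 30 mm (distance of any of loupe, marker, tape_roll, oil_bottle from where it was at the start of the episode above 0.03 m).
It also fails if it takes over 48 s, if anything falls off the work surface, if the arm or the gripper's body presses on something with over 40 N, if the wrist force passes 120 N, or if a joint passes its speed limit or range.

ROBOT

A 6-joint arm with a two-finger parallel gripper is mounted at the origin on a cart in front of the work surface, level with it; the furniture and walls round the work are solid. World frame = base frame: x ahead of the robot, y to its left, z up, the work surface at z = 0. Lengths are in mm, angles in rad, forces in N, time in s.
With the tool pointing down it reaches from about 350 to 875 mm from the base axis. Payload 4.2 kg.
Tool frame: the origin (TCP) lies midway between the tips of the shut fingers; the grasp point (between the pads) lies 19 mm behind it (arm.grasp_offset is the distance from the TCP to the grasp point, in mm); z points along the fingers, y is the line along which they close (so a half turn about z gives the same grasp; the last joint's range is limited). The gripper opens to 85 mm and grips with 20 to 120 N. Pads are 22 mm wide; open, the fingers measure 114 mm over their backs; the gripper's body (76 mm by 85 mm) begins 54 mm behind the grasp point. The pads swing forward as they close: fully open they stand 13 mm farther back than shut.
Start: joints at [1.54, 0.385, 0.008, 0, -1.194, -0.259], TCP at [178.568, 598.926, 231.312] pointing down, gripper open.
Joint ranges: [-3.14, 3.14], [-1.21, 2.06], [-1.07, 1.41], [-3.16, 2.05], [-2.99, -0.16], [-3.1, 3.1]. Speed limits (rad/s): [2.79, 2.79, 3.14, 3.14, 3.14, 3.14].

INTERFACE

Orientations are given as a unit quaternion [x, y, z, w].
In Python, from bench import arm gives the robot as it stands. The module is installed in compiled form; this text tells all that it offers.
- The arm moves only by the tool servo_tool, never from a script. Its argument "increments" is a list of rows, each a list of 7 numbers: the opening, from 0 (shut) to 1 (fully open), then the shift along the tool's x, y, z in m, then the turn, a rotation vector about the tool's x, y, z in degrees. In form: [[grip, x, y, z, ax, ay, az], ...]. A call has 1 to 12 rows; each row is the pose to reach, as a shift and turn from the pose commanded when the call began, along the tool's axes at that moment; what a row does not reach only later rows make up. A row lasts 1/8 s, in which the tool goes at most 62.5 mm and 10.7 degrees, less where a joint would pass 70% of its speed; a pose out of reach is approached as far as the arm can. A call with a gripper value outside its range is refused whole. The fingers move at their own pace and stop on an object; the grip force is fixed at half the most. Time passes only in rows, so rows that repeat a pose let the fingers close. It gives the time, the measured TCP pose, the force, the opening and the grip force at its end, in the units of the state.
- arm.read_state(): the state, without advancing time (a new reading comes with each control period).
- arm.get_image(name): name is "scene" or "top" or "wrist"; returns a dict with "color" (420x560x3 uint8, red, green, blue), "fx", "fy", "cx", "cy" (pixels), "rvec" (rotation vector, rad) and "tvec" (3), from world to camera coordinates, as OpenCV has them; the wrist camera has in their place "hand_eye" (4x4, takes a point from camera to tool coordinates, whose origin is the TCP and whose axes are the flange's). Camera axes: x right, y down, z forward; pixel columns grow to the right and rows downward; lengths in mm; the calibration is good to about 2 mm. The wrist camera is an equidistant fisheye: a pixel r from the principal point sees the ray r / f radians off the axis. A picture is of the moment at which its call begins: read the wrist's pose just before it. There is no depth.
- arm.job_done(): hands the job in; it is judged then, once.
Trained networks look in the newest picture that a camera, given by its name, has taken for a name from the list of things; names that differ only in an ending like _2 or _b are one class to them, and where a whole thing is asked for, a point or a joint stands for the part that bears it (a point fixed in the world has none). Each returns a list of dicts, best first, with "p" (0 to 1); they miss things now and then, are a little off and sometimes report something else, mostly with a low value. They report only what shows in the picture. A call takes as long as a camera call.
- arm.look_for(camera, thing): "box" ([centre column, centre row, width, height] in pixels, round what is visible of it).
- arm.spot_point(camera, thing): "centre" ([column, row] in pixels: a listed point, or the origin of a listed thing).
The state is a dict: "clock": time; "joints": joint angles; "joint_vel": joint speeds; "joint_efforts": joint torques, N m; "position": TCP position; "ee_rot": TCP orientation; "contact_force": force on the tool from outside, world axes, zero at the start; "wrist_torque": the same for the moment, N m; "gripper_width": finger opening in mm; "grasp_force": force on a finger pad.
Only numpy, scipy, OpenCV 4.12 (cv2) and the standard library are available. Lean on these libraries where they do the work, as an engineer would, in place of code of your own. Each camera call takes 0.05 s, during which the arm holds its last target. There are 200 camera calls.

## Working session

There is one attempt and no reset: what is moved stays moved. The work goes in short steps, Python scripts to look and compute and a tool call to move; the robot and the scene stay as the last step left them, time stands still between calls to the robot, and variables do not carry over. Pictures are saved under pics/ and viewed, at most 10 in all, crops included, and the job is handed in when it is done.

Besides the shell and the picture viewer there is one more tool, called after "Emit:" as a command line: name --pt "numbers of a row" for each row, then --argument value for the rest. servo_tool: Moves the arm, as the interface text tells. Its arguments: {"type":"object","properties":{"increments":{"type":"array","items":{"type":"array","items":{"type":"number"}}}},"required":["increments"]}

```bash
mkdir -p pics; cat > h.py <<'E'
import numpy as np, cv2
from bench import arm
from scipy.spatial.transform import Rotation as R
def cam(im):
    K=np.array([[im['fx'],0,im['cx']],[0,im['fy'],im['cy']],[0,0,1.]])
    return K,R.from_rotvec(np.ravel(im['rvec'])).as_matrix(),np.ravel(im['tvec'])
def back(im,px,z):
    K,M,t=cam(im); d=M.T@np.linalg.inv(K)@np.array([px[0],px[1],1.]); c=-M.T@t
    return c+d*(z-c[2])/d[2]
def proj(im,p):
    K,M,t=cam(im); q=K@(M@np.array(p,float)+t); return q[:2]/q[2]
def save(im,n): cv2.imwrite('pics/'+n,im['color'][:,:,::-1])
E
python3 - <<'E'
from h import *
hz=dict(rake=0,rake_grip=102,shelf=0,pan=0,scrap_padlock=0,scrap_square=0,scrap_hex=0,scrap_flat=0,loupe=0,marker=0,tape_roll=0,oil_bottle=0)
print(arm.read_state())
for c in ('scene','top'):
    im=arm.get_image(c); save(im,c+'0.png'); K,M,t=cam(im); print(c,'campos',(-M.T@t).round(),'axis',M[2].round(2))
    for n,z in hz.items():
        for r in arm.spot_point(c,n)[:2]:
            print(c,n,round(r['p'],2),np.round(r['centre']),back(im,r['centre'],z).round(1))
im=arm.get_image('wrist'); save(im,'wrist0.png')
E
```

```text
{'clock': 0.0, 'joints': array([ 1.53959231e+00,  3.85537106e-01,  6.61842721e-03, -4.91165838e-04,
       -1.19400978e+00, -2.58605053e-01]), 'joint_vel': array([-0.00059326,  0.00159847, -0.00077194, -0.00088889, -0.00115265,
       -0.00050211]), 'joint_efforts': array([-1.18532738e-03, -3.92288160e+01,  1.88399327e+01,  4.18620184e+00,
       -4.65793230e-03,  2.42641043e-06]), 'position': array([178.41955501, 598.37525182, 230.23159978]), 'ee_rot': array([ 9.89506021e-01, -1.44487532e-01, -1.05834417e-04,  1.08507735e-03]), 'contact_force': array([ 0.08541081, -0.87954261,  1.36104712]), 'wrist_torque': array([-0.04957989,  0.07737528,  0.04574785]), 'grasp_force': 0.0, 'gripper_width': 85.4231870240502}
scene campos [-365. -550.  927.] axis [ 0.66  0.4  -0.64]
scene rake 0.94 [415. 304.] [ 469.  -415.8    0. ]
scene rake_grip 0.77 [415. 293.] [ 404.  -420.3  102. ]
scene pan 0.59 [304. 245.] [ 496.3 -106.4    0. ]
scene pan 0.58 [236. 213.] [501.2 113.2   0. ]
scene scrap_padlock 0.45 [294. 230.] [528.4 -54.2   0. ]
scene scrap_square 0.63 [289. 267.] [ 408.  -113.8    0. ]
sce
[... 315 characters left out ...]
.     0. ]
scene oil_bottle 0.9 [186. 178.] [545.3 329.2   0. ]
scene oil_bottle 0.49 [346. 258.] [ 511.8 -217.2   -0. ]
top campos [-117. -119. 1657.] axis [ 0.35  0.05 -0.94]
top rake 0.95 [404. 237.] [ 466.1 -430.6    0. ]
top rake 0.5 [308. 214.] [ 501.3 -114.1    0. ]
top rake_grip 0.73 [406. 241.] [ 420.  -417.8  102. ]
top scrap_padlock 0.5 [293. 201.] [536.8 -61.8   0. ]
top scrap_square 0.58 [335. 215.] [ 510.6 -204.8    0. ]
top scrap_hex 0.6 [305. 214.] [ 498.9 -105.2    0. ]
top scrap_flat 0.43 [325. 213.] [ 511.1 -170.2    0. ]
top marker 0.75 [330. 243.] [ 411.8 -197.     0. ]
top tape_roll 0.69 [308. 238.] [ 418. -127.    0.]
top oil_bottle 0.71 [178. 185.] [538.7 326.9   0. ]
```

```bash
python3 - <<'E'
import cv2
a=cv2.imread('pics/scene0.png')[130:350,120:470]; cv2.imwrite('pics/s1.png',cv2.resize(a,(800,503),interpolation=cv2.INTER_CUBIC))
a=cv2.imread('pics/top0.png')[130:290,150:450]; cv2.imwrite('pics/t1.png',cv2.resize(a,(800,427),interpolation=cv2.INTER_CUBIC))
E
```

```text
(no output)
```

View pics/s1.png

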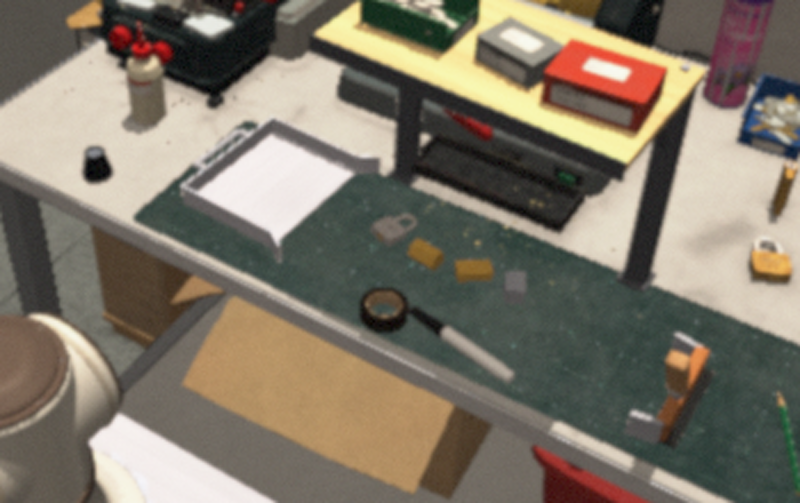

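View pics/t1.png

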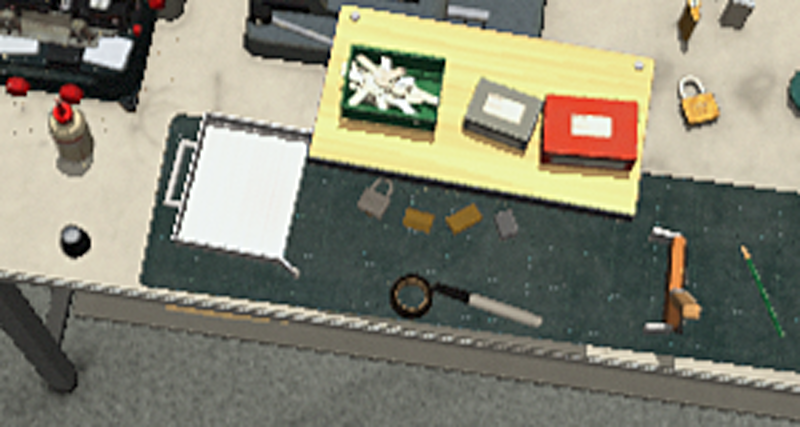

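The scrap lies in a row at crop px (375,195), (418,220), (463,217) and (505,222) in the top view. The pan is on the left, and the rake is on the right at (675,285) with its wings facing left. The marker and tape are in front.

```bash
python3 - <<'E'
from h import *
im=arm.get_image('top')
def t(n,pts,z):
    for p in pts:
        print(n,p,back(im,(p[0]/800*300+150,p[1]/426.67*160+130),z).round(0))
t('shelf top FL FR BR BL',[(310,157),(635,213),(652,60),(345,5)],287)
t('pan rim',[(205,115),(173,240),(290,262),(310,130)],26)
t('wingtip',[(297,272)],20)
t('pan handle',[(190,140),(170,205)],20)
t('rake blade top ends',[(670,331),(680,236)],32)
t('wing tips',[(653,232),(648,327)],30)
t('handle top',[(685,305)],132)
t('pieces mid',[(375,197),(418,220),(463,217),(505,222)],10)
t('marker/tape',[(437,287),(540,323),(411,295)],10)
t('front edge table',[(0,275),(400,333),(800,385)],0)
sc=arm.get_image('scene')
def s(n,pts,z):
    for p in pts: print('S',n,p,back(sc,(p[0]/800*350+120,p[1]/503*220+130),z).round(0))
s('post foot',[(402,183),(637,287)],0)
s('pieces',[(392,230),(425,253),(473,270),(515,283)],10)
s('shelf lip FL FR',[(315,40),(628,168)],287)
s('pan rim',[(273,123),(183,190),(280,245),(362,160)],26)
s('rake',[(668,440),(705,350)],32)
s('handletop',[(677,355)],132)
E
```

```text
shelf top FL FR BR BL (310, 157) [449.   7. 287.]
shelf top FL FR BR BL (635, 213) [ 437. -330.  287.]
shelf top FL FR BR BL (652, 60) [ 613. -334.  287.]
shelf top FL FR BR BL (345, 5) [630.  -2. 287.]
pan rim (205, 115) [594. 168.  26.]
pan rim (173, 240) [426. 176.  26.]
pan rim (290, 262) [419.  33.  26.]
pan rim (310, 130) [593.  36.  26.]
wingtip (297, 272) [410.  23.  20.]
pan handle (190, 140) [560. 182.  20.]
pan handle (170, 205) [472. 190.  20.]
rake blade top ends (670, 331) [ 399. -421.   32.]
rake blade top ends (680, 236) [ 519. -425.   32.]
wing tips (653, 232) [ 520. -393.   30.]
wing tips (648, 327) [ 401. -396.   30.]
handle top (685, 305) [ 400. -417.  132.]
pieces mid (375, 197) [523. -55.  10.]
pieces mid (418, 220) [ 501. -111.   10.]
pieces mid (463, 217) [ 513. -165.   10.]
pieces mid (505, 222) [ 514. -216.   10.]
marker/tape (437, 287) [ 419. -145.   10.]
marker/tape (540, 323) [ 393. -272.   10.]
marker/tape (411, 295) [ 405. -115.   10.]
front edge table (0, 275) [360. 379.   0.]
front edge table (400, 333) [ 359. -109.    0.]
front edge table (800, 385) [ 366. -583.    0.]
S post foot (402, 183) [602. -17.   0.]
S post foot (637, 287) [ 594. -325.    0.]
S pieces (392, 230) [514. -56.  10.]
S pieces (425, 253) [ 502. -107.   10.]
S pieces (473, 270) [ 508. -165.   10.]
S pieces (515, 283) [ 515. -213.   10.]
S shelf lip FL FR (315, 40) [441.  -0. 287.]
S shelf lip FL FR (628, 168) [ 428. -333.  287.]
S pan rim (273, 123) [585. 162.  26.]
S pan rim (183, 190) [422. 174.  26.]
S pan rim (280, 245) [408.  26.  26.]
S pan rim (362, 160) [585.  30.  26.]
S rake (668, 440) [ 387. -434.   32.]
S rake (705, 350) [ 515. -424.   32.]
S handletop (677, 355) [ 397. -420.  132.]
```

```bash
cat >> h.py <<'E'
def tool(psi,tilt,roll=0):
    """tool x at yaw psi; tilted so that tool z gains a component along -toolx(horizontal) for tilt>0 (deg)"""
    p=np.radians(psi); M=np.c_[[np.cos(p),np.sin(p),0],[np.sin(p),-np.cos(p),0],[0,0,-1]]
    return R.from_matrix(M)*R.from_rotvec([0,-np.radians(tilt),0])
def rows(P,Q,grip,s=None):
    s=s or arm.read_state(); p0=s['position']; q0=R.from_quat(s['ee_rot'])
    out=[]
    for p,q in zip(P,Q):
        d=q0.inv().apply(np.array(p)-p0)/1000; w=np.degrees((q0.inv()*q).as_rotvec())
        out.append([grip]+[round(float(x),3) for x in d]+[round(float(x),1) for x in w])
    print(str(out).replace(' ',''))
def lin(a,b,n): return [np.array(a)+(np.array(b)-np.array(a))*(i+1)/n for i in range(n)]
E
python3 - <<'E'
from h import *
print(arm.get_image('wrist')['hand_eye'].round(2))
t=tool(180,28); print(t.as_matrix().round(2))
P=[];Q=[]
for i in range(24):
    f=(i+1)/24; a=np.radians(73.4-f*121); r=624-f*50; z=min(231+i*40+40,430); 
    psi=-16.6-163.4*min(1,f*1.0)
    P.append([r*np.cos(a),r*np.sin(a),z]);Q.append(tool(psi,0))
rows(P[:12],Q[:12],1); print(P[11],P[23])
E
```

```text
[[  -0.     -0.95   -0.31   79.9 ]
 [   1.     -0.     -0.     -0.65]
 [   0.     -0.31    0.95 -142.5 ]
 [   0.      0.      0.      1.  ]]
[[-0.88  0.    0.47]
 [ 0.    1.   -0.  ]
 [-0.47  0.   -0.88]]
[[1,0.055,0.005,-0.04,0.0,-0.0,6.8],[1,0.108,0.015,-0.08,0.0,-0.0,13.6],[1,0.161,0.029,-0.12,0.0,-0.0,20.4],[1,0.212,0.047,-0.16,0.0,-0.0,27.2],[1,0.261,0.07,-0.199,0.0,-0.0,34.0],[1,0.308,0.097,-0.199,0.0,-0.0,40.8],[1,0.352,0.128,-0.199,0.0,-0.0,47.7],[1,0.393,0.162,-0.199,0.0,-0.0,54.5],[1,0.431,0.2,-0.199,0.0,-0.0,61.3],[1,0.465,0.241,-0.199,0.0,-0.0,68.1],[1,0.495,0.284,-0.199,0.0,-0.0,74.9],[1,0.521,0.33,-0.199,0.0,-0.0,81.7]]
[np.float64(583.8819553205418), np.float64(133.72681949055993), 430] [np.float64(387.04957047305726), np.float64(-423.8733655192573), 430]
```

Emit:
servo_tool --pt "1 0.05 0.005 -0.04 0 0 6.8" --pt "1 0.1 0.014 -0.08 0 0 13.6" --pt "1 0.15 0.027 -0.12 0 0 20.4" --pt "1 0.2 0.045 -0.16 0 0 27.2" --pt "1 0.25 0.068 -0.199 0 0 34" --pt "1 0.3 0.095 -0.199 0 0 40.8" --pt "1 0.345 0.128 -0.199 0 0 47.7" --pt "1 0.39 0.162 -0.199 0 0 54.5" --pt "1 0.43 0.2 -0.199 0 0 61.3" --pt "1 0.465 0.241 -0.199 0 0 68.1" --pt "1 0.495 0.284 -0.199 0 0 74.9" --pt "1 0.521 0.33 -0.199 0 0 81.7"

```text
clock: 3.0
position: [584.0, 132.1, 430.0]
ee_rot: [-0.653, 0.758, 0.0, -0.0]
contact_force: [0.5, 0.5, 0.2]
gripper_width: 85.5
grasp_force: 0.0
```

```bash
python3 - <<'E'
from h import *
s=arm.read_state(); print(s['clock'],s['position'],s['joints'].round(2))
P=[];Q=[]
a0=np.degrees(np.arctan2(s['position'][1],s['position'][0]));r0=np.hypot(*s['position'][:2])
for i in range(12):
    f=(i+1)/12; a=np.radians(a0+f*(-47.6-a0)); r=r0+f*(574-r0)
    P.append([r*np.cos(a),r*np.sin(a),430]);Q.append(tool(-98.3-81.7*f,0))
rows(P,Q,1)
E
```

```text
3.0 [584.01468519 132.11241669 430.01126892] [ 0.49  0.28  0.34  0.   -1.63 -0.64]
[[1,0.05,-0.015,0.0,0.0,-0.0,6.6],[1,0.102,-0.025,0.0,0.0,-0.0,13.4],[1,0.153,-0.031,0.0,0.0,-0.0,20.2],[1,0.205,-0.032,0.0,0.0,-0.0,27.0],[1,0.257,-0.029,0.0,0.0,-0.0,33.8],[1,0.308,-0.021,0.0,0.0,-0.0,40.6],[1,0.358,-0.009,0.0,0.0,-0.0,47.4],[1,0.406,0.007,0.0,0.0,-0.0,54.2],[1,0.453,0.028,0.0,0.0,-0.0,61.0],[1,0.498,0.052,0.0,0.0,-0.0,67.8],[1,0.54,0.081,0.0,0.0,-0.0,74.7],[1,0.579,0.112,0.0,0.0,-0.0,81.5]]
```

Emit:
servo_tool --pt "1 0.05 -0.015 0 0 0 6.6" --pt "1 0.102 -0.025 0 0 0 13.4" --pt "1 0.153 -0.031 0 0 0 20.2" --pt "1 0.205 -0.032 0 0 0 27" --pt "1 0.257 -0.029 0 0 0 33.8" --pt "1 0.308 -0.021 0 0 0 40.6" --pt "1 0.358 -0.009 0 0 0 47.4" --pt "1 0.406 0.007 0 0 0 54.2" --pt "1 0.453 0.028 0 0 0 61" --pt "1 0.498 0.052 0 0 0 67.8" --pt "1 0.54 0.081 0 0 0 74.7" --pt "1 0.579 0.112 0 0 0 81.5"

```text
clock: 4.5
position: [387.9, -424.1, 430.2]
ee_rot: [0.0, 1.0, 0.0, -0.0]
contact_force: [0.7, -1.1, -0.8]
gripper_width: 85.5
grasp_force: 0.0
```

```bash
python3 - <<'E'
from h import *
s=arm.read_state(); print(s['clock'],s['position'],s['joints'].round(2))
im=arm.get_image('wrist'); save(im,'w1.png'); H=im['hand_eye']
q=R.from_quat(s['ee_rot'])
def fish(px,z):
    u=(np.array(px)-[im['cx'],im['cy']])/[im['fx'],im['fy']]; th=np.hypot(*u)
    d=np.r_[u/th*np.sin(th),np.cos(th)]
    d=q.apply(H[:3,:3]@d); c=q.apply(H[:3,3])+s['position']; return c+d*(z-c[2])/d[2]
for n,z in(('rake',0),('rake_grip',102)):
    for r in arm.spot_point('wrist',n)[:2]: print(n,r,fish(r['centre'],z))
print(arm.look_for('wrist','rake')[:2])
g=np.array([406,-422,102]); t=tool(180,28); zd=t.as_matrix()[:,2]
# ...pregrasp
print('pre',g-91*zd)
rows(lin(s['position'],g-91*zd,6),[tool(180,28*(i+1)/4 if i<4 else 28) for i in range(6)],1)
E
```

```text
4.5 [ 387.8612601  -424.12117443  430.19084601] [-0.55  0.23  0.28  0.   -1.61 -1.02]
rake {'centre': [282.0, 187.4], 'p': 0.97} [ 460.55100669 -422.11750861    0.        ]
rake_grip {'centre': [435.8, 208.9], 'p': 0.68} [ 468.63099452 -168.0731945   102.        ]
rake_grip {'centre': [281.9, 172.2], 'p': 0.56} [ 410.65839989 -422.55648794  102.        ]
[{'box': [283.4, 190.2, 28.9, 73.6], 'p': 0.84}]
pre [ 363.27808779 -422.          182.34823095]
[[1,0.005,-0.0,0.042,0.0,-7.0,0.1],[1,0.009,0.0,0.083,0.0,-14.0,0.1],[1,0.013,0.0,0.124,0.0,-21.0,0.1],[1,0.017,0.001,0.165,0.0,-28.0,0.1],[1,0.021,0.001,0.207,0.0,-28.0,0.1],[1,0.025,0.002,0.248,0.0,-28.0,0.1]]
```

View pics/w1.png

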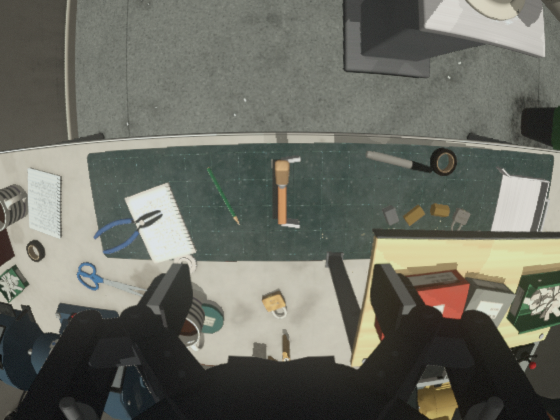

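The rake is straight ahead, with its handle at (282,172) and its blade running vertically in the image. The fix agrees with the other cameras: grip at (406,-422).

Emit:
servo_tool --pt "1 0.005 0 0.042 0 -7 0" --pt "1 0.009 0 0.083 0 -14 0" --pt "1 0.013 0 0.124 0 -21 0" --pt "1 0.017 0.001 0.165 0 -28 0" --pt "1 0.021 0.001 0.207 0 -28 0" --pt "1 0.025 0.002 0.248 0 -28 0" --pt "1 0.025 0.002 0.248 0 -28 0"

```text
clock: 5.58
position: [363.4, -419.0, 179.2]
ee_rot: [-0.001, 0.971, 0.003, 0.24]
contact_force: [0.2, -0.7, 0.4]
gripper_width: 85.5
grasp_force: 0.0
```

```bash
python3 - <<'E'
from h import *
s=arm.read_state(); print(s['clock'],s['position'],s['joints'].round(2))
im=arm.get_image('wrist'); H=im['hand_eye']; save(im,'w2.png')
q=R.from_quat(s['ee_rot'])
def fish(px,z):
    u=(np.array(px)-[im['cx'],im['cy']])/[im['fx'],im['fy']]; th=np.hypot(*u)
    d=np.r_[u/th*np.sin(th),np.cos(th)]
    d=q.apply(H[:3,:3]@d); c=q.apply(H[:3,3])+s['position']; return c+d*(z-c[2])/d[2]
for n,z in(('rake',0),('rake_grip',102)):
    for r in arm.spot_point('wrist',n)[:2]: print(n,r,fish(r['centre'],z))
cv2.imwrite('pics/w2c.png',cv2.resize(cv2.imread('pics/w2.png')[80:380,100:480],(760,600)))
np.save('w2.npy',np.r_[s['position'],s['ee_rot']])
E
```

```text
5.575 [ 363.42233332 -419.03728519  179.20375464] [-0.78  0.22 -0.28 -0.49 -0.78 -0.48]
rake {'centre': [277.8, 177.5], 'p': 0.87} [ 459.77525019 -420.99861391    0.        ]
rake {'centre': [436.0, 209.1], 'p': 0.46} [ 510.42819385 -215.72749575    0.        ]
rake_grip {'centre': [274.2, 215.6], 'p': 0.67} [ 410.15244808 -423.4414996   102.        ]
rake_grip {'centre': [469.7, 145.2], 'p': 0.33} [ 339.85344389 -287.81011598  102.        ]
```

View pics/w2c.png

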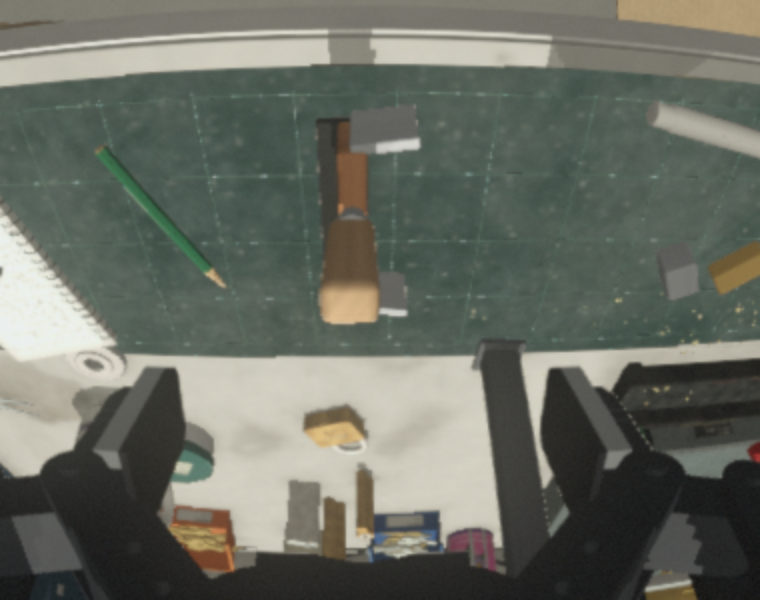

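```bash
python3 - <<'E'
from h import *
s=arm.read_state(); t=tool(180,28); zd=t.as_matrix()[:,2]
tg=np.array([407,-422,102])+19*zd; print(tg)
rows(lin(s['position'],tg,3),[t]*3,1)
E
```

```text
[ 415.91995969 -422.           85.22399574]
[[1,0.001,-0.0,0.037,-0.0,0.1,0.3],[1,0.002,-0.0,0.074,-0.0,0.1,0.3],[1,0.002,-0.0,0.111,-0.0,0.1,0.3]]
```

Emit:
servo_tool --pt "1 0.001 -0.001 0.037 0 0 0.3" --pt "1 0.002 -0.002 0.074 0 0 0.3" --pt "1 0.002 -0.002 0.108 0 0 0.3" --pt "0 0.002 -0.002 0.108 0 0 0.3" --pt "0 0.002 -0.002 0.108 0 0 0.3" --pt "0 0.002 -0.002 0.108 0 0 0.3" --pt "0 0.002 -0.002 0.108 0 0 0.3" --pt "0 0.002 -0.002 0.108 0 0 0.3" --pt "0 0.002 -0.002 0.108 0 0 0.3"

```text
clock: 6.85
position: [413.2, -423.4, 87.9]
ee_rot: [0.001, 0.97, 0.0, 0.243]
contact_force: [-1.7, 1.1, 6.2]
gripper_width: 19.4
grasp_force: 59.3
```

```bash
python3 - <<'E'
from h import *
s=arm.read_state(); print(s); 
t=tool(180,28)
p=s['position']; q=R.from_quat(s['ee_rot'])
up=p+[0,0,6]; f=p+[50,0,4]
rows([up]+lin(up,f,3)+lin(f,f+[0,110,0],4),[q]*8,0)
E
```

```text
{'clock': 6.85, 'joints': array([-0.73178867,  0.38604603, -0.28997221, -0.59165014, -0.60015772,
       -0.39566925]), 'joint_vel': array([ 0.00015988, -0.00118088,  0.00030826, -0.00031653, -0.00070141,
       -0.00065531]), 'joint_efforts': array([ 3.26754693e-01, -3.18206763e+01,  1.42753386e+01,  2.22453408e+00,
        7.24726561e-01, -4.72743268e-03]), 'position': array([ 413.19947976, -423.35115572,   87.90599694]), 'ee_rot': array([5.49252181e-04, 9.70058171e-01, 2.30945948e-04, 2.42871962e-01]), 'contact_force': array([-1.69240743,  1.07171558,  6.1890747 ]), 'wrist_torque': array([0.37929013, 0.64409221, 0.21366511]), 'grasp_force': 59.27245795726776, 'gripper_width': 19.376480398286322}
[[0,-0.003,0.0,-0.005,0.0,0.0,0.0],[0,-0.017,0.0,0.003,0.0,0.0,0.0],[0,-0.032,0.0,0.012,0.0,0.0,0.0],[0,-0.046,0.0,0.02,0.0,0.0,0.0],[0,-0.046,0.028,0.02,0.0,0.0,0.0],[0,-0.046,0.055,0.02,0.0,0.0,0.0],[0,-0.046,0.083,0.02,0.0,0.0,0.0],[0,-0.046,0.11,0.02,0.0,0.0,0.0]]
```

Emit:
servo_tool --pt "0 -0.003 0 -0.005 0 0 0" --pt "0 -0.017 0 0.003 0 0 0" --pt "0 -0.032 0 0.012 0 0 0" --pt "0 -0.045 0 0.02 0 0 0" --pt "0 -0.045 0.028 0.02 0 0 0" --pt "0 -0.045 0.055 0.02 0 0 0" --pt "0 -0.045 0.083 0.02 0 0 0" --pt "0 -0.045 0.11 0.02 0 0 0" --pt "0 -0.045 0.11 0.02 0 0 0"

```text
clock: 7.98
position: [462.6, -310.6, 89.3]
ee_rot: [-0.001, 0.97, 0.002, 0.241]
contact_force: [-0.5, -0.5, -2.3]
gripper_width: 19.1
grasp_force: 59.7
```

```bash
python3 - <<'E'
from h import *
s=arm.read_state(); print(s['position'],s['ee_rot'],s['contact_force'],s['joints'].round(2))
im=arm.get_image('scene'); save(im,'s2.png')
cv2.imwrite('pics/s2c.png',cv2.resize(cv2.imread('pics/s2.png')[180:340,250:470],(800,582),interpolation=cv2.INTER_CUBIC))
E
```

```text
[ 462.61009198 -310.63922821   89.25584959] [-5.44539838e-04  9.70462293e-01  2.09150548e-03  2.41243171e-01] [-0.47477501 -0.4639192  -2.27618536] [-0.45  0.31 -0.44 -0.53 -0.43 -0.68]
```

View pics/s2c.png

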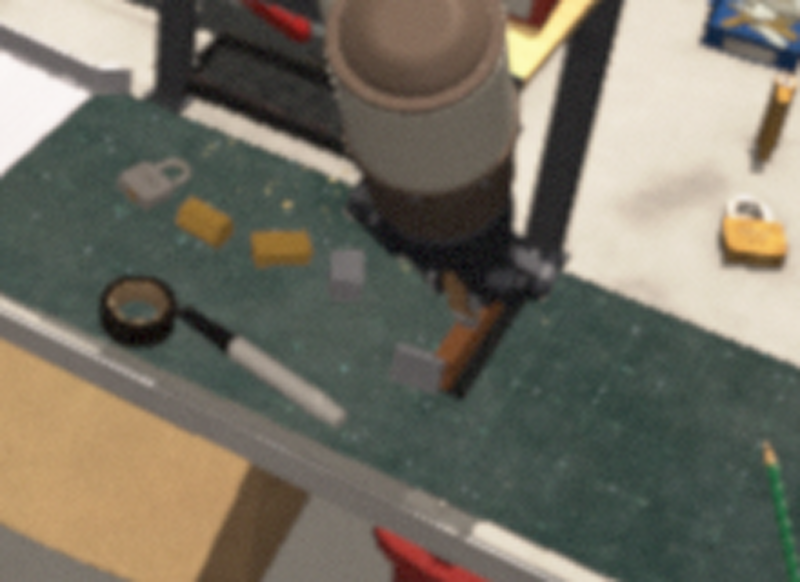

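The held rake stands just right of the scrap, with its wings facing the pieces and the blade at crop (470,345). Joint 5 is drifting toward its limit of -0.16, so I'll fit a kinematic model before sweeping.

```bash
cat > kin.py <<'E'
from h import *
from scipy.optimize import least_squares
D=[([1.5396,.3855,.0066,-.0005,-1.1940,-.2586],[178.42,598.38,230.23],[.9895,-.1445,-.0001,.0011]),
([-.73179,.38605,-.28997,-.59165,-.60016,-.39567],[413.2,-423.35,87.9],[.00055,.97006,.00023,.24287])]
def fk(q,g):
    a,h,L1,L2,T=g
    M=R.from_euler('z',q[0])
    e=q[2]-q[1]
    w=np.array([a+L1*np.sin(q[1])+L2*np.cos(e),0,h+L1*np.cos(q[1])+L2*np.sin(e)])
    F=M*R.from_euler('y',-e)              # x along forearm
    o=F*R.from_euler('x',q[3])*R.from_euler('y',-q[4])   # x = tool z
    o=o*R.from_euler('x',q[5]*SG)*R.from_matrix(np.array([[0,0,1],[0,1,0],[-1,0,0]]))
    return M.apply(w)+T*o.apply([0,0,1]),o
SG=1
G0=[43,145,500,423,220]
E
python3 - <<'E'
import kin; from kin import *
s=arm.read_state(); D2=D+[(s['joints'],s['position'],s['ee_rot']),([.49,.28,.34,0,-1.63,-.64],[584,132.1,430],[-.653,.758,0,0]),([-.55,.23,.28,0,-1.61,-1.02],[387.9,-424.1,430.2],[0,1,0,0]),([-.78,.22,-.28,-.49,-.78,-.48],[363.4,-419,179.2],[-.001,.971,.003,.24])]
for sg in(1,-1):
    kin.SG=sg
    f=lambda g:np.concatenate([fk(q,g)[0]-np.array(p) for q,p,_ in D2])
    r=least_squares(f,G0); print(sg,r.x.round(1),np.abs(f(r.x)).max())
    for q,p,o in D2: print((R.from_quat(o).inv()*fk(q,r.x)[1]).as_rotvec().round(2))
E
```

```text
1 [-45.2  75.  520.1 485.6 173.8] 159.58700299277996
[0.   0.   1.05]
[ 0.45  0.45 -0.23]
[ 0.31  0.31 -0.74]
[ 0.   -0.    0.29]
[ 0.01 -0.01 -0.47]
[ 0.48  0.48 -0.12]
-1 [-45.2  75.  520.1 485.6 173.8] 159.5870029966199
[0.   0.   1.57]
[0.6  0.25 0.54]
[0.43 0.05 0.59]
[ 0.   -0.    1.57]
[-0.   -0.01  1.57]
[0.66 0.21 0.81]
```

```bash
sed -i "s/'x',q\[3\]/'x',S4*q[3]/; s/^SG=1/SG=-1;S4=1/; s/\[-1,0,0\]\]))/[-1,0,0]]))*R.from_euler('z',-np.pi\/2)/" kin.py
cat >> kin.py <<'E'
def ik(p,o,q0,g):
    f=lambda q:np.r_[(fk(q,g)[0]-p)/100,(o.inv()*fk(q,g)[1]).as_rotvec()]
    r=least_squares(f,q0); return r.x,np.abs(r.fun).max()
E
python3 - <<'E'
import kin; from kin import *
s=arm.read_state(); D2=D+[(s['joints'],s['position'],s['ee_rot']),([.49,.28,.34,0,-1.63,-.64],[584,132.1,430],[-.653,.758,0,0]),([-.55,.23,.28,0,-1.61,-1.02],[387.9,-424.1,430.2],[0,1,0,0]),([-.78,.22,-.28,-.49,-.78,-.48],[363.4,-419,179.2],[-.001,.971,.003,.24])]
best=None
for s4 in(1,-1):
    kin.S4=s4
    f=lambda g:np.concatenate([fk(q,g)[0]-np.array(p) for q,p,_ in D2])
    r=least_squares(f,G0); print(s4,r.x.round(1),np.abs(f(r.x)).max())
    for q,p,o in D2[:3]: print((R.from_quat(o).inv()*fk(q,r.x)[1]).as_rotvec().round(2))
    if best is None or r.cost<best[0]: best=(r.cost,s4,r.x)
kin.S4=best[1]; g=best[2]
# scan: rake (x,y,yaw), grip tilt t
for t in (28,22,16):
  for yaw in(0,10,20,-10,-20):
    q=np.array(s['joints']); out=[]
    for y in(-300,-200,-100,0,50,80):
        o=R.from_euler('z',yaw,degrees=True)*tool(180,t)
        gp=np.array([512,y,3])+R.from_euler('z',yaw,degrees=True).apply([-54,0,102])
        q,e=ik(gp+19*o.as_matrix()[:,2],o,q,g); out.append((round(q[4],2),round(q[3],2),round(q[2],2),round(e,3)))
    print(t,yaw,out)
E
```

```text
1 [-45.2  75.  520.1 485.6 173.8] 159.5870028925762
[ 0.  0. -0.]
[ 0.26  0.62 -0.98]
[ 0.27  0.34 -0.95]
-1 [  39.8 -179.8  560.7  418.9  -31.5] 158.44823948393372
[ 0. -0. -0.]
[-0. -0.  0.]
[-0.  0.  0.]
28 0 [(np.float64(-0.53), np.float64(0.61), np.float64(-0.39), np.float64(0.0)), (np.float64(-0.42), np.float64(0.56), np.float64(-0.52), np.float64(0.0)), (np.float64(-0.33), np.float64(0.37), np.float64(-0.59), np.float64(0.0)), (np.float64(-0.29), np.float64(0.0), np.float64(-0.62), np.float64(0.0)), (np.float64(-0.3), np.float64(-0.21), np.float64(-0.61), np.float64(0.0)), (np.float64(-0.32), np.float64(-0.31), np.float64(-0.6), np.float64(0.0))]
28 10 [(np.float64(-0.63), np.float64(0.66), np.float64(-0.36), np.float64(0.0)), (np.float64(-0.52), np.float64(0.65), np.float64(-0.49), np.float64(0.0)), (np.float64(-0.41), np.float64(0.58), np.float64(-0.58), np.float64(0.0)), (np.float64(-0.32), np.float64(0.35), np.float64(-0.61), np.float64(0.0)), (np.float64(-0.3), np.float64(0.16), np.float64(-0.61), np.float64(0.0)), (np.float64(-0.29), np.float64(0.04), np.float64(-0.61), 
[... 5260 characters left out ...]
p.float64(0.0)), (np.float64(-0.55), np.float64(-0.11), np.float64(-0.54), np.float64(0.0)), (np.float64(-0.57), np.float64(-0.17), np.float64(-0.53), np.float64(0.0)), (np.float64(-0.58), np.float64(-0.2), np.float64(-0.52), np.float64(0.0))]
16 -20 [(np.float64(-0.6), np.float64(0.1), np.float64(-0.36), np.float64(0.0)), (np.float64(-0.56), np.float64(0.01), np.float64(-0.46), np.float64(0.0)), (np.float64(-0.56), np.float64(-0.1), np.float64(-0.52), np.float64(0.0)), (np.float64(-0.58), np.float64(-0.21), np.float64(-0.53), np.float64(0.0)), (np.float64(-0.6), np.float64(-0.25), np.float64(-0.52), np.float64(0.0)), (np.float64(-0.62), np.float64(-0.28), np.float64(-0.5), np.float64(0.0))]
```

```bash
sed -i "s/a,h,L1,L2,T=g/a,h,L1,L2,T,d=g/; s/L2\*np.cos(e),0,h/L2*np.cos(e),d,h/; s/S4=1/S4=-1/; s/,220\]/,220,-159]/" kin.py
python3 - <<'E'
from kin import *
s=arm.read_state(); D2=D+[(s['joints'],s['position'],s['ee_rot']),([.49,.28,.34,0,-1.63,-.64],[584,132.1,430],[-.653,.758,0,0]),([-.55,.23,.28,0,-1.61,-1.02],[387.9,-424.1,430.2],[0,1,0,0]),([-.78,.22,-.28,-.49,-.78,-.48],[363.4,-419,179.2],[-.001,.971,.003,.24])]
f=lambda g:np.concatenate([fk(q,g)[0]-np.array(p) for q,p,_ in D2])
r=least_squares(f,G0); g=r.x; print(g.round(1),np.abs(f(g)).max()); np.save('g.npy',g)
for t in (28,23):
  for X in (505,515):
   for yaw in(0,15,-15):
    q=np.array(s['joints']); print(t,X,yaw)
    for y in(-300,-200,-100,0,50,80):
        o=R.from_euler('z',yaw,degrees=True)*tool(180,t)
        gp=np.array([X,y,3])+R.from_euler('z',yaw,degrees=True).apply([-54,0,102])
        q,e=ik(gp+19*o.as_matrix()[:,2],o,q,g); print('  ',y,q.round(2),round(e,3))
E
```

```text
[ -84.   191.6  501.5  516.1  267.7 -143.8] 32.60023510752367
28 505 0
   -300 [-0.41  0.26 -0.48 -0.48 -0.41 -0.76] 0.0
   -200 [-0.16  0.16 -0.62 -0.24 -0.32 -1.2 ] 0.0
   -100 [ 0.13  0.08 -0.71  0.21 -0.3  -1.89] 0.0
   0 [ 0.44  0.05 -0.75  0.57 -0.39 -2.5 ] 0.0
   50 [ 0.59  0.06 -0.74  0.65 -0.44 -2.71] 0.0
   80 [ 0.67  0.07 -0.72  0.68 -0.48 -2.8 ] 0.0
28 505 15
   -300 [-0.49  0.32 -0.4  -0.64 -0.57 -0.32] 0.0
   -200 [-0.27  0.21 -0.55 -0.59 -0.44 -0.55] 0.0
   -100 [-0.    0.12 -0.67 -0.38 -0.33 -0.97] 0.0
   0 [ 0.3   0.07 -0.73  0.07 -0.29 -1.67] 0.0
   50 [ 0.45  0.06 -0.73  0.3  -0.31 -2.03] 0.0
   80 [ 0.54  0.06 -0.73  0.41 -0.33 -2.2 ] 0.0
28 505 -15
   -300 [-0.3   0.22 -0.54 -0.06 -0.32 -1.48] 0.0
   -200 [-0.03  0.13 -0.66  0.34 -0.33 -2.09] 0.0
   -100 [ 0.27  0.07 -0.72  0.62 -0.42 -2.63] 0.0
   0 [ 0.56  0.07 -0.73  0.72 -0.55 -2.97] 0.0
   50 [ 0.69  0.09 -0.7   0.73 -0.61 -3.09] 0.0
   80 [ 0.76  0.1  -0.68  0.73 -0.65 -3.15] 0.0
28 515 0
   -300 [-0.4   0.28 -0.47 -0.47 -0.41 -0.78] 0.0
   -200 [-0.16  0.17 -0.6  -0.23 -0.32 -1.21] 0.0
   -100 [ 0.13  0.1 
[... 1897 characters left out ...]
 50 [ 0.54  0.1  -0.67  0.43 -0.5  -2.46] 0.0
   80 [ 0.61  0.11 -0.65  0.47 -0.52 -2.56] 0.0
23 515 15
   -300 [-0.45  0.34 -0.35 -0.46 -0.62 -0.51] 0.0
   -200 [-0.24  0.23 -0.5  -0.39 -0.51 -0.76] 0.0
   -100 [ 0.01  0.15 -0.6  -0.23 -0.44 -1.13] 0.0
   0 [ 0.29  0.11 -0.66  0.03 -0.41 -1.63] 0.0
   50 [ 0.43  0.1  -0.66  0.16 -0.42 -1.87] 0.0
   80 [ 0.51  0.11 -0.66  0.23 -0.43 -2.01] 0.0
23 515 -15
   -300 [-0.29  0.26 -0.47 -0.03 -0.44 -1.52] 0.0
   -200 [-0.05  0.17 -0.59  0.2  -0.43 -1.95] 0.0
   -100 [ 0.23  0.11 -0.65  0.41 -0.49 -2.39] 0.0
   0 [ 0.5   0.11 -0.66  0.52 -0.57 -2.74] 0.0
   50 [ 0.63  0.12 -0.64  0.55 -0.62 -2.88] 0.0
   80 [ 0.69  0.14 -0.62  0.56 -0.65 -2.94] 0.0
```

Emit:
servo_tool --pt "0 0 0.012 -0.001 0 0 0" --pt "0 0 0.027 -0.001 0 0 0" --pt "0 0 0.042 -0.001 0 0 0" --pt "0 0 0.057 -0.001 0 0 0" --pt "0 0 0.072 -0.001 0 0 0" --pt "0 0 0.087 -0.001 0 0 0" --pt "0 0 0.102 -0.001 0 0 0" --pt "0 0 0.117 -0.001 0 0 0" --pt "0 0 0.132 -0.001 0 0 0" --pt "0 0 0.147 -0.001 0 0 0" --pt "0 0 0.162 -0.001 0 0 0" --pt "0 0 0.175 -0.001 0 0 0"

```text
clock: 9.52
position: [463.1, -147.8, 97.6]
ee_rot: [-0.002, 0.971, 0.015, 0.238]
contact_force: [-0.2, -0.7, -2.4]
gripper_width: 19.4
grasp_force: 59.7
```

```bash
python3 - <<'E'
from h import *
s=arm.read_state(); print(s['position'],s['contact_force'],s['joints'].round(2)); R0=tool(180,28); print(np.degrees((R0.inv()*R.from_quat(s['ee_rot'])).as_rotvec()).round(2))
im=arm.get_image('scene'); save(im,'s3.png')
cv2.imwrite('pics/s3c.png',cv2.resize(cv2.imread('pics/s3.png')[170:320,190:400],(800,571),interpolation=cv2.INTER_CUBIC))
p=s['position']; f=np.array([462.6,p[1],90.6])
rows([f+[0,15*i,0] for i in(1,2,12)],[R0]*3,0)
E
```

```text
[ 463.09360178 -147.78188407   97.55704099] [-0.19307194 -0.6536929  -2.38060686] [ 0.    0.17 -0.76 -0.18 -0.16 -1.4 ]
[-1.69  0.49  0.18]
[[0,0.004,0.014,0.007,1.7,-0.5,-0.1],[0,0.004,0.029,0.007,1.7,-0.5,-0.1],[0,0.004,0.179,0.012,1.7,-0.5,-0.1]]
```

View pics/s3c.png

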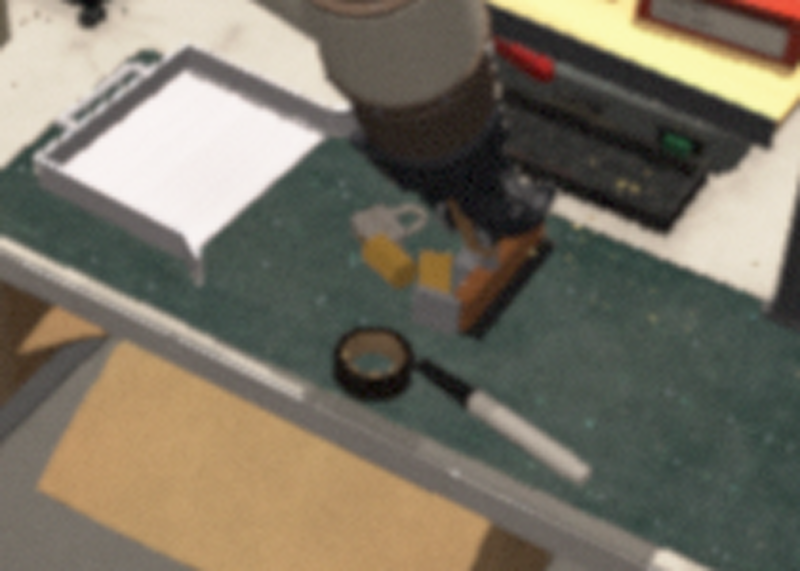

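The scrap is gathered in front of the blade. However, joint 5 has reached its limit of -0.16, so the rake is about 8 mm up and slightly tilted. I'll refine the arm model before going on.

```bash
cat > kin2.py <<'E'
from h import *
from scipy.optimize import least_squares
J=np.load('J.npy') if __import__('os').path.exists('J.npy') else None
def fk(q,g):
    a,h,L1,L2,T,d,k,d2,tx=g
    M=R.from_euler('z',q[0]); e=q[2]-q[1]
    F=M*R.from_euler('y',-e); A=F*R.from_euler('x',-q[3]); B=A*R.from_euler('y',-q[4])
    o=B*R.from_euler('x',-q[5])*R.from_matrix(np.array([[0,0,1],[0,1,0],[-1,0,0]]))*R.from_euler('z',-np.pi/2)
    return M.apply([a+L1*np.sin(q[1]),d,h+L1*np.cos(q[1])])+F.apply([L2,0,k])+A.apply([0,d2,0])+B.apply([T,0,tx]),o
def ik(p,o,q0,g,lo=None):
    f=lambda q:np.r_[(fk(q,g)[0]-p)/100,(o.inv()*fk(q,g)[1]).as_rotvec()]
    r=least_squares(f,q0); return r.x,np.abs(r.fun).max()
E
python3 - <<'E'
from kin2 import *
s=arm.read_state()
D=[([1.5396,.3855,.0066,-.0005,-1.1940,-.2586],[178.42,598.38,230.23],1),
([-.73179,.38605,-.28997,-.59165,-.60016,-.39567],[413.2,-423.35,87.9],1),(s['joints'],s['position'],1),
([-.45,.31,-.44,-.53,-.43,-.68],[462.6,-310.6,89.3],.3),([.49,.28,.34,0,-1.63,-.64],[584,132.1,430],.3),([-.55,.23,.28,0,-1.61,-1.02],[387.9,-424.1,430.2],.3),([-.78,.22,-.28,-.49,-.78,-.48],[363.4,-419,179.2],.3)]
f=lambda g:np.r_[np.concatenate([w*(fk(q,g)[0]-np.array(p)) for q,p,w in D]),.005*(np.array(g)-G)]
G=np.array([0,190,500,450,200,-80,0,-80,0.]); r=least_squares(f,G); g=r.x; print(g.round(1),np.abs(f(g)[:21]).round(1)); np.save('g2.npy',g)
for t,yaw in((28,0),(28,20),(28,-20),(20,0),(20,-8),(16,0)):
    q=np.array(s['joints']); print(t,yaw)
    for y in(-300,-200,-145,-100,-50,0,71):
        o=R.from_euler('z',yaw,degrees=True)*tool(180,t)
        gp=np.array([510,y,3])+R.from_euler('z',yaw,degrees=True).apply([-54,0,102])
        q,e=ik(gp+19*o.as_matrix()[:,2],o,q,g); print('  ',y,q.round(2),round(e,3))
E
```

```text
[ 4.600e+00  1.539e+02  5.663e+02  4.180e+02  2.945e+02 -2.000e-01
  6.000e-01 -1.596e+02 -1.800e+00] [0.  0.  0.2 0.2 0.1 0.  0.1 0.2 0.1 0.2 1.  0.  0.  0.5 0.2 0.1 0.3 0.6
 0.  0.3 0.1]
28 0
   -300 [-0.43  0.3  -0.46 -0.51 -0.4  -0.71] 0.0
   -200 [-0.15  0.22 -0.66 -0.33 -0.21 -1.11] 0.0
   -145 [ 0.03  0.19 -0.88  0.08 -0.01 -1.68] 0.014
   -100 [ 0.13  0.17 -0.9   0.09 -0.01 -1.78] 0.058
   -50 [ 0.24  0.16 -0.93  0.16 -0.02 -1.94] 0.101
   0 [ 0.33  0.16 -0.98  0.4  -0.04 -2.27] 0.112
   71 [-0.19  0.17 -0.92  3.03  0.01 -4.43] 0.084
28 20
   -300 [-0.56  0.37 -0.3  -0.63 -0.68 -0.21] 0.0
   -200 [-0.36  0.28 -0.45 -0.63 -0.54 -0.37] 0.0
   -145 [-0.22  0.24 -0.53 -0.61 -0.46 -0.5 ] 0.0
   -100 [-0.08  0.21 -0.59 -0.57 -0.38 -0.65] 0.0
   -50 [ 0.09  0.18 -0.67 -0.47 -0.27 -0.88] 0.0
   0 [ 0.28  0.17 -0.79 -0.24 -0.13 -1.28] 0.0
   71 [ 0.46  0.17 -0.91  0.08 -0.01 -1.75] 0.052
28 -20
   -300 [-0.25  0.27 -0.79  0.21 -0.03 -1.86] 0.037
   -200 [-0.06  0.21 -0.9   0.35 -0.04 -2.17] 0.101
   -145 [-0.6   0.19 -0.91  2.93  0.02 -4.28] 0.102
   -100 [-0.52  0.17 -0.91  3.03  0.0
[... 521 characters left out ...]
   -300 [-0.3   0.3  -0.55 -0.15 -0.38 -1.27] 0.0
   -200 [-0.06  0.23 -0.78  0.13 -0.22 -1.78] 0.0
   -145 [-0.02  0.18 -1.    0.75 -0.06 -2.43] 0.003
   -100 [ 0.01  0.16 -1.06  1.01 -0.05 -2.73] 0.021
   -50 [-0.26  0.15 -1.08  2.03  0.03 -3.49] 0.026
   0 [-0.26  0.15 -1.04  2.38  0.05 -3.84] 0.009
   71 [ 0.17  0.16 -1.1   1.77 -0.11 -3.63] 0.0
16 0
   -300 [-0.34  0.33 -0.47 -0.19 -0.52 -1.08] 0.0
   -200 [-0.1   0.25 -0.64 -0.07 -0.4  -1.4 ] 0.0
   -145 [ 0.04  0.22 -0.73  0.03 -0.34 -1.64] 0.0
   -100 [ 0.16  0.2  -0.8   0.15 -0.3  -1.86] 0.0
   -50 [ 0.28  0.18 -0.88  0.31 -0.25 -2.14] 0.0
   0 [ 0.38  0.17 -0.94  0.48 -0.22 -2.41] 0.0
   71 [ 0.52  0.18 -0.97  0.67 -0.22 -2.73] 0.0
```

```bash
python3 - <<'E'
from kin2 import *
s=arm.read_state(); g=np.load('g2.npy')
for t in(28,24,20):
 for yaw in(0,10,20,30):
  for roll in (0,6,10):
    q=np.array([-.43,.3,-.46,-.51,-.4,-.71]); out=[]
    for y in(-300,-220,-145,-100,-50,-20,0,20,40,70,90):
        B=R.from_euler('z',yaw,degrees=True)*R.from_euler('x',roll,degrees=True); o=B*tool(180,t)
        gp=np.array([510,y,3])+B.apply([-54,0,102])
        q,e=ik(gp+19*o.as_matrix()[:,2],o,q,g); ok=e<.002
        if y>-220: out.append(f'{q[4]:.2f}' if ok else 'X')
    print(t,yaw,roll,out,q.round(2))
E
```

```text
28 0 0 ['X', 'X', 'X', 'X', 'X', 'X', 'X', 'X', 'X'] [-0.15  0.17 -0.91  3.05  0.01 -4.49]
28 0 6 ['-0.31', '-0.20', 'X', 'X', 'X', 'X', 'X', 'X', 'X'] [ 0.51  0.17 -0.93  0.24 -0.03 -2.31]
28 0 10 ['-0.43', '-0.34', '-0.23', '-0.14', '0.00', 'X', 'X', 'X', 'X'] [ 0.5   0.17 -0.89 -0.04  0.   -2.05]
28 10 0 ['-0.29', '-0.17', 'X', 'X', 'X', 'X', 'X', 'X', 'X'] [ 0.5   0.17 -0.96  0.4  -0.04 -2.27]
28 10 6 ['-0.47', '-0.39', '-0.29', '-0.22', '-0.16', '-0.08', 'X', 'X', 'X'] [ 0.5   0.17 -0.9   0.04 -0.01 -1.94]
28 10 10 ['-0.58', '-0.51', '-0.42', '-0.36', '-0.32', '-0.28', '-0.23', '-0.14', '-0.03'] [ 0.48  0.17 -0.85 -0.14 -0.03 -1.78]
28 20 0 ['-0.46', '-0.38', '-0.27', '-0.20', '-0.13', 'X', 'X', 'X', 'X'] [ 0.5   0.17 -0.91  0.1  -0.01 -1.8 ]
28 20 6 ['-0.61', '-0.54', '-0.46', '-0.41', '-0.37', '-0.33', '-0.29', '-0.22', '-0.17'] [ 0.42  0.18 -0.74 -0.35 -0.17 -1.34]
28 20 10 ['-0.71', '-0.64', '-0.57', '-0.52', '-0.49', '-0.45', '-0.42', '-0.36', '-0.32'] [ 0.29  0.2  -0.62 -0.6  -0.32 -1.02]
28 30 0 ['-0.60', '-0.53', '-0.44', '-0.39', '-0.35', '-0.31', '-0.27', '-0.20', '-0.
[... 2504 characters left out ...]
', '-0.14', '-0.08'] [ 0.48  0.17 -0.99  0.57 -0.08 -2.26]
20 20 6 ['-0.64', '-0.58', '-0.52', '-0.48', '-0.45', '-0.42', '-0.40', '-0.36', '-0.33'] [ 0.43  0.2  -0.69 -0.22 -0.33 -1.47]
20 20 10 ['-0.73', '-0.68', '-0.62', '-0.58', '-0.55', '-0.53', '-0.50', '-0.46', '-0.44'] [ 0.33  0.22 -0.6  -0.41 -0.44 -1.23]
20 30 0 ['-0.58', '-0.52', '-0.46', '-0.42', '-0.39', '-0.37', '-0.34', '-0.30', '-0.27'] [ 0.47  0.19 -0.76 -0.07 -0.27 -1.46]
20 30 6 ['-0.73', '-0.68', '-0.62', '-0.59', '-0.56', '-0.54', '-0.51', '-0.48', '-0.45'] [ 0.34  0.22 -0.59 -0.37 -0.45 -1.09]
20 30 10 ['-0.83', '-0.78', '-0.72', '-0.69', '-0.66', '-0.64', '-0.62', '-0.58', '-0.56'] [ 0.25  0.25 -0.52 -0.49 -0.56 -0.94]
```

The refined model fits to under 1 mm. Turning the rake a little in yaw and roll as it goes left keeps joint 5 inside its range. I'll plan that path now.

```bash
cat > plan.py <<'E'
from kin2 import *
q_g=R.from_quat([.00055,.97006,.00023,.24287]); off=np.array([-46.8,0,87.9])
def pose(x,y,yaw,roll,clear=2.5):
    B=R.from_euler('z',yaw,degrees=True)*R.from_euler('x',roll,degrees=True)
    z=clear+18*np.sin(np.radians(max(roll,0)))
    return np.array([x,y,z])+B.apply(off),B*q_g
def rakeof(s):
    B=R.from_quat(s['ee_rot'])*q_g.inv(); return s['position']-B.apply(off),B.as_euler('ZXY',degrees=True)
def plan(way,n,base=None,grip=0):
    """way: rows (x,y,yaw,roll,clear); n rows per leg"""
    P=[];Q=[];W=[way[0]]
    for a,b,k in zip(way,way[1:],n): W+=lin(a,b,k)
    W=W[1:]; g=np.load('g2.npy'); q=arm.read_state()['joints']; J=[]
    for w in W:
        p,o=pose(*w); P.append(p);Q.append(o); q,e=ik(p,o,q,g); J.append(np.r_[q,e].round(2))
    rows(P,Q,grip,base); print(np.array(J)[:,[2,3,4,5,6]].tolist())
E
python3 - <<'E'
from plan import *
s=arm.read_state(); print(rakeof(s))
cmd=dict(position=np.array([462.6,-135.6,90.6]),ee_rot=q_g.as_quat())
p,o=pose(510,-152,8,2,4); rows([p],[o],0,cmd)
plan([(510,-150,8,2,4),(510,-100,12,3,3),(510,-50,16,4,3),(509,0,20,5,3),(508,40,22,5,3),(508,75,24,5,3)],[4,4,4,3,3])
E
```

```text
(array([ 509.07952051, -144.30117585,    9.50710234]), array([0.73303506, 1.54175275, 0.56936048]))
[[0,-0.002,-0.026,-0.001,-5.5,0.1,-6.1]]
[[0,0.002,-0.001,0.005,-4.5,-0.3,-7.0],[0,0.001,0.01,0.006,-5.2,-0.2,-7.7],[0,0.001,0.022,0.007,-5.9,-0.2,-8.5],[0,0.001,0.033,0.007,-6.5,-0.1,-9.3],[0,0.001,0.044,0.008,-7.2,-0.0,-10.0],[0,0.001,0.056,0.008,-7.9,0.0,-10.8],[0,0.0,0.067,0.009,-8.6,0.1,-11.6],[0,-0.0,0.078,0.009,-9.3,0.2,-12.3],[0,-0.0,0.09,0.01,-10.0,0.3,-13.1],[0,-0.001,0.101,0.01,-10.6,0.4,-13.9],[0,-0.001,0.112,0.01,-11.3,0.5,-14.6],[0,-0.001,0.124,0.011,-12.0,0.6,-15.4],[0,-0.001,0.137,0.011,-12.3,0.6,-16.0],[0,-0.001,0.149,0.012,-12.6,0.6,-16.6],[0,-0.001,0.162,0.012,-12.9,0.7,-17.2],[0,-0.001,0.174,0.012,-13.2,0.7,-17.8],[0,-0.001,0.185,0.013,-13.6,0.7,-18.4],[0,-0.002,0.196,0.013,-13.9,0.8,-19.0]]
[[-0.61, -0.52, -0.34, -0.85, 0.0], [-0.61, -0.52, -0.34, -0.85, 0.0], [-0.62, -0.53, -0.34, -0.85, 0.0], [-0.62, -0.53, -0.34, -0.85, 0.0], [-0.62, -0.54, -0.34, -0.85, 0.0], [-0.62, -0.54, -0.34, -0.86, 0.0], [-0.63, -0.54, -0.34, -0.86, 0.0], [-0.63, -0.55, -0.34, -0.87, 0.0], [-0.63, -0.55, -0.34, -0.87, 0.0], [-0.63, -0.55, -0.34, -0.87, 0.0], [-0.63, -0.55, -0.34, -0.88, 0.0], [-0.63, -0.56, -0.35, -0.88, 0.0], [-0.64, -0.54, -0.33, -0.92, 0.0], [-0.65, -0.53, -0.31, -0.96, 0.0], [-0.66, -0.51, -0.3, -0.99, 0.0], [-0.67, -0.49, -0.29, -1.03, 0.0], [-0.67, -0.48, -0.27, -1.06, 0.0], [-0.68, -0.46, -0.26, -1.09, 0.0]]
```

Emit:
servo_tool --pt "0 -0.002 -0.026 -0.001 -5.5 0 -6" --pt "0 -0.002 -0.026 -0.001 -5.5 0 -6"

```text
clock: 9.82
position: [461.2, -172.8, 96.2]
ee_rot: [-0.055, 0.97, 0.041, 0.232]
contact_force: [-0.4, -0.5, -3.5]
gripper_width: 19.0
grasp_force: 60.2
```

```bash
python3 - <<'E'
from plan import *
s=arm.read_state(); r,a=rakeof(s); print(s['clock'],r,a,s['joints'].round(2),s['contact_force'])
plan([(r[0],r[1],a[0],a[1],4),(510,-100,12,3,3),(510,-50,16,4,3),(509,-8,19.5,5,3)],[4,4,4])
E
```

```text
9.825 [ 505.49403678 -162.23231909    7.66039123] [7.27538546 3.1194033  1.00655955] [-0.19  0.21 -0.57 -0.51 -0.39 -0.84] [-0.3780025  -0.46988747 -3.49464048]
[[0,0.001,0.014,0.005,-0.5,-0.9,-1.1],[0,-0.002,0.029,0.007,-1.0,-0.9,-2.1],[0,-0.004,0.043,0.01,-1.6,-0.8,-3.2],[0,-0.007,0.057,0.012,-2.1,-0.8,-4.2],[0,-0.008,0.068,0.013,-2.8,-0.7,-5.0],[0,-0.009,0.08,0.015,-3.4,-0.6,-5.8],[0,-0.011,0.091,0.016,-4.1,-0.5,-6.5],[0,-0.012,0.102,0.017,-4.8,-0.5,-7.3],[0,-0.013,0.111,0.018,-5.4,-0.4,-8.0],[0,-0.014,0.121,0.019,-6.1,-0.3,-8.6],[0,-0.015,0.13,0.02,-6.7,-0.2,-9.3],[0,-0.016,0.14,0.021,-7.3,-0.1,-9.9]]
[[-0.59, -0.55, -0.37, -0.79, 0.0], [-0.6, -0.55, -0.36, -0.81, 0.0], [-0.61, -0.54, -0.35, -0.83, 0.0], [-0.62, -0.53, -0.34, -0.85, 0.0], [-0.62, -0.54, -0.34, -0.85, 0.0], [-0.62, -0.54, -0.34, -0.86, 0.0], [-0.63, -0.54, -0.34, -0.86, 0.0], [-0.63, -0.55, -0.34, -0.87, 0.0], [-0.63, -0.55, -0.35, -0.87, 0.0], [-0.63, -0.56, -0.35, -0.87, 0.0], [-0.63, -0.56, -0.35, -0.87, 0.0], [-0.63, -0.56, -0.35, -0.87, 0.0]]
```

Emit:
servo_tool --pt "0 0.001 0.014 0.005 -0.5 -0.9 -1.1" --pt "0 -0.002 0.029 0.007 -1 -0.9 -2.1" --pt "0 -0.004 0.043 0.01 -1.6 -0.8 -3.2" --pt "0 -0.007 0.057 0.012 -2.1 -0.8 -4.2" --pt "0 -0.008 0.068 0.013 -2.8 -0.7 -5" --pt "0 -0.009 0.08 0.015 -3.4 -0.6 -5.8" --pt "0 -0.011 0.091 0.016 -4.1 -0.5 -6.5" --pt "0 -0.012 0.102 0.017 -4.8 -0.5 -7.3" --pt "0 -0.013 0.111 0.018 -5.4 -0.4 -8" --pt "0 -0.014 0.121 0.019 -6.1 -0.3 -8.6" --pt "0 -0.015 0.13 0.02 -6.7 -0.2 -9.3" --pt "0 -0.016 0.14 0.021 -7.3 -0.1 -9.9"

```text
clock: 11.32
position: [467.7, -30.5, 92.5]
ee_rot: [-0.152, 0.957, 0.082, 0.232]
contact_force: [-0.7, -0.0, -2.9]
gripper_width: 19.3
grasp_force: 60.6
```

```bash
python3 - <<'E'
from plan import *
s=arm.read_state(); r,a=rakeof(s); print(s['clock'],r,a,s['joints'].round(2),s['contact_force'])
plan([(r[0],r[1],a[0],a[1],3),(508,40,22,5,3),(508,75,24,5,3),(508,85,24,5,3)],[4,4,2])
for c,(y0,y1,x0,x1) in dict(top=(160,260,210,330)).items():
    im=arm.get_image(c); A=cv2.resize(im['color'][y0:y1,x0:x1,::-1],None,fx=5,fy=5,interpolation=cv2.INTER_CUBIC)
im=arm.get_image('scene'); B=cv2.resize(im['color'][180:290,190:340,::-1],None,fx=4,fy=4,interpolation=cv2.INTER_CUBIC)
cv2.imwrite('pics/m4.png',B)
E
```

```text
11.325 [509.30395793  -7.94563077   4.87918618] [19.29250735  4.95322564  0.06727889] [ 0.11  0.18 -0.63 -0.55 -0.35 -0.89] [-0.6612216  -0.00458293 -2.8945981 ]
[[0,-0.003,0.011,0.003,-0.3,-0.0,-0.6],[0,-0.005,0.022,0.005,-0.7,0.1,-1.2],[0,-0.008,0.032,0.008,-1.0,0.1,-1.8],[0,-0.011,0.043,0.011,-1.3,0.2,-2.4],[0,-0.013,0.051,0.013,-1.5,0.2,-2.8],[0,-0.016,0.059,0.015,-1.8,0.3,-3.2],[0,-0.018,0.067,0.017,-2.0,0.3,-3.7],[0,-0.02,0.075,0.019,-2.2,0.3,-4.1],[0,-0.022,0.079,0.02,-2.2,0.3,-4.1],[0,-0.023,0.084,0.021,-2.2,0.3,-4.1]]
[[-0.64, -0.55, -0.34, -0.91, 0.0], [-0.65, -0.54, -0.32, -0.93, 0.0], [-0.65, -0.52, -0.31, -0.96, 0.0], [-0.66, -0.51, -0.3, -0.99, 0.0], [-0.67, -0.5, -0.29, -1.02, 0.0], [-0.67, -0.49, -0.28, -1.04, 0.0], [-0.68, -0.47, -0.27, -1.07, 0.0], [-0.68, -0.46, -0.26, -1.09, 0.0], [-0.69, -0.45, -0.25, -1.12, 0.0], [-0.69, -0.43, -0.24, -1.15, 0.0]]
```

View pics/m4.png

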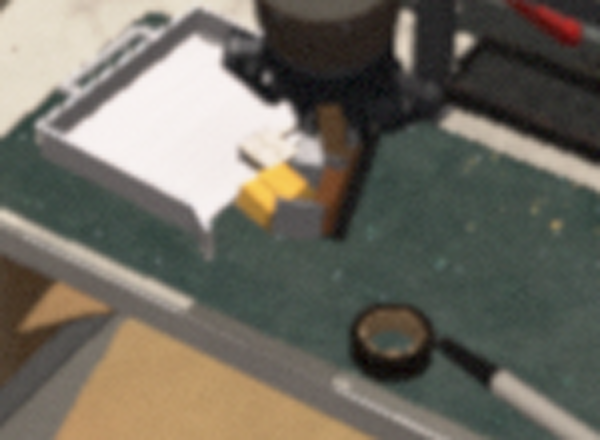

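Emit:
servo_tool --pt "0 -0.003 0.011 0.003 -0.3 0 -0.6" --pt "0 -0.005 0.022 0.005 -0.7 0.1 -1.2" --pt "0 -0.008 0.032 0.008 -1 0.1 -1.8" --pt "0 -0.011 0.043 0.011 -1.3 0.2 -2.4" --pt "0 -0.013 0.051 0.013 -1.5 0.2 -2.8" --pt "0 -0.016 0.059 0.015 -1.8 0.3 -3.2" --pt "0 -0.018 0.067 0.017 -2 0.3 -3.7" --pt "0 -0.02 0.075 0.019 -2.2 0.3 -4.1"

```text
clock: 12.42
position: [468.0, 49.3, 91.6]
ee_rot: [-0.19, 0.95, 0.092, 0.229]
contact_force: [0.7, -1.7, -1.6]
gripper_width: 19.3
grasp_force: 60.7
```

```bash
python3 - <<'E'
from plan import *
s=arm.read_state(); r,a=rakeof(s); print(s['clock'],r,a,s['joints'].round(2),s['contact_force'])
for c in('scene','top'):
    im=arm.get_image(c)
    if c=='scene': cv2.imwrite('pics/m5.png',cv2.resize(im['color'][180:290,190:340,::-1],None,fx=4,fy=4,interpolation=cv2.INTER_CUBIC))
    for n in('scrap_padlock','scrap_square','scrap_hex','scrap_flat'):
        print(c,n,[(round(d['p'],2),back(im,d['centre'],2).round(0)[:2].tolist()) for d in arm.spot_point(c,n)[:2]])
E
```

```text
12.425 [507.74000188  75.26715749   4.09117169] [23.94277154  4.94832044 -0.03729769] [ 0.34  0.17 -0.68 -0.46 -0.26 -1.1 ] [ 0.71504965 -1.72968599 -1.64431326]
scene scrap_padlock [(0.57, [507.0, 128.0])]
scene scrap_square [(0.61, [503.0, 95.0])]
scene scrap_hex [(0.41, [441.0, 84.0])]
scene scrap_flat [(0.5, [480.0, 99.0]), (0.38, [405.0, -200.0])]
top scrap_padlock []
top scrap_square []
top scrap_hex []
top scrap_flat []
```

View pics/m5.png

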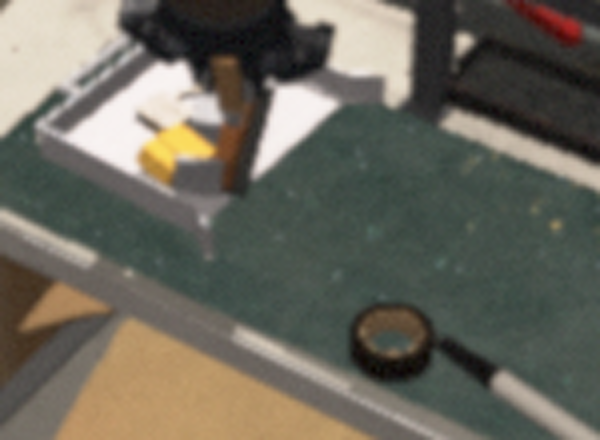

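All four pieces show inside the pan: padlock, square, and the two brass bits at (175,150). Next I withdraw the rake along the same path.

```bash
python3 - <<'E'
from plan import *
plan([(507.7,75.3,24,5,3),(507.7,45,23,5,4),(508,-8,19.5,5,6),(509,-100,12,4,6),(509,-190,9,3,6),(508,-225,7,2,6)],[3,2,3,3,1])
plan([(508,-225,7,2,6),(508,-310,0,0,6),(462,-415,0,0,5)],[4,4])
E
```

```text
[[0,0.003,-0.008,-0.003,0.1,0.0,0.2],[0,0.006,-0.017,-0.006,0.2,-0.0,0.5],[0,0.009,-0.026,-0.009,0.4,-0.0,0.8],[0,0.017,-0.049,-0.017,1.2,-0.2,2.3],[0,0.025,-0.071,-0.024,2.0,-0.3,3.9],[0,0.035,-0.097,-0.032,3.5,-0.5,5.9],[0,0.044,-0.123,-0.04,5.0,-0.7,8.0],[0,0.054,-0.148,-0.047,6.4,-0.9,10.0],[0,0.063,-0.174,-0.055,7.2,-0.9,10.7],[0,0.073,-0.2,-0.062,8.0,-1.0,11.5],[0,0.082,-0.226,-0.07,8.7,-1.0,12.2],[0,0.094,-0.255,-0.079,10.5,-1.0,13.5]]
[[-0.67, -0.48, -0.28, -1.05, 0.0], [-0.66, -0.5, -0.29, -1.02, 0.0], [-0.66, -0.51, -0.31, -0.98, 0.0], [-0.64, -0.54, -0.33, -0.93, 0.0], [-0.63, -0.55, -0.36, -0.88, 0.0], [-0.62, -0.56, -0.36, -0.86, 0.0], [-0.61, -0.56, -0.37, -0.84, 0.0], [-0.6, -0.56, -0.38, -0.82, 0.0], [-0.57, -0.57, -0.41, -0.75, 0.0], [-0.54, -0.58, -0.43, -0.7, 0.0], [-0.51, -0.59, -0.46, -0.65, 0.0], [-0.49, -0.58, -0.46, -0.64, 0.0]]
[[0,0.1,-0.272,-0.084,11.8,-1.0,14.8],[0,0.107,-0.289,-0.088,13.0,-1.0,16.1],[0,0.113,-0.306,-0.093,14.3,-1.0,17.4],[0,0.119,-0.324,-0.098,15.6,-1.0,18.8],[0,0.137,-0.343,-0.109,15.6,-1.0,18.8],[0,0.155,-0.362,-0.121,15.6,-1.0,18.8],[0,0.173,-0.382,-0.132,15.6,-1.0,18.8],[0,0.191,-0.401,-0.143,15.6,-1.0,18.8]]
[[-0.48, -0.56, -0.45, -0.65, 0.0], [-0.47, -0.55, -0.45, -0.66, 0.0], [-0.46, -0.53, -0.44, -0.67, 0.0], [-0.44, -0.52, -0.43, -0.69, 0.0], [-0.41, -0.54, -0.47, -0.61, 0.0], [-0.37, -0.56, -0.51, -0.54, 0.0], [-0.34, -0.58, -0.56, -0.47, 0.0], [-0.3, -0.58, -0.6, -0.42, 0.0]]
```

Emit:
servo_tool --pt "0 0.003 -0.008 -0.003 0.1 0 0.2" --pt "0 0.006 -0.017 -0.006 0.2 0 0.5" --pt "0 0.009 -0.026 -0.009 0.4 0 0.8" --pt "0 0.017 -0.049 -0.017 1.2 -0.2 2.3" --pt "0 0.025 -0.071 -0.024 2 -0.3 3.9" --pt "0 0.035 -0.097 -0.032 3.5 -0.5 5.9" --pt "0 0.044 -0.123 -0.04 5 -0.7 8" --pt "0 0.054 -0.148 -0.047 6.4 -0.9 10" --pt "0 0.063 -0.174 -0.055 7.2 -0.9 10.7" --pt "0 0.073 -0.2 -0.062 8 -1 11.5" --pt "0 0.082 -0.226 -0.07 8.7 -1 12.2" --pt "0 0.094 -0.255 -0.079 10.5 -1 13.5"

```text
clock: 14.42
position: [462.0, -235.9, 94.9]
ee_rot: [-0.054, 0.968, 0.032, 0.242]
contact_force: [0.6, -0.0, -1.5]
gripper_width: 19.1
grasp_force: 60.6
```

```bash
python3 - <<'E'
from plan import *
s=arm.read_state(); r,a=rakeof(s); print(s['clock'],r,a,s['contact_force'])
plan([(r[0],r[1],a[0],a[1],r[2]-.5),(508,-310,0,0,6),(462,-415,0,0,5),(462,-415,0,0,5)],[4,4,2])
E
```

```text
14.425 [ 508.12880595 -227.22036929    7.08453651] [ 6.92716554  1.96779127 -0.03636539] [ 0.63661235 -0.04878612 -1.47907753]
[[0,0.002,-0.018,-0.002,1.2,-0.0,1.3],[0,0.004,-0.037,-0.003,2.5,-0.1,2.6],[0,0.006,-0.055,-0.005,3.7,-0.1,3.9],[0,0.008,-0.073,-0.006,5.0,-0.1,5.2],[0,0.02,-0.098,-0.013,5.0,-0.1,5.2],[0,0.033,-0.123,-0.021,5.0,-0.1,5.2],[0,0.045,-0.148,-0.028,5.0,-0.1,5.2],[0,0.058,-0.172,-0.036,5.0,-0.1,5.2],[0,0.058,-0.172,-0.036,5.0,-0.1,5.2],[0,0.058,-0.172,-0.036,5.0,-0.1,5.2]]
[[-0.48, -0.56, -0.45, -0.65, 0.0], [-0.47, -0.55, -0.45, -0.66, 0.0], [-0.46, -0.53, -0.44, -0.67, 0.0], [-0.44, -0.52, -0.43, -0.69, 0.0], [-0.41, -0.54, -0.47, -0.61, 0.0], [-0.37, -0.56, -0.51, -0.54, 0.0], [-0.34, -0.58, -0.56, -0.47, 0.0], [-0.3, -0.58, -0.6, -0.42, 0.0], [-0.3, -0.58, -0.6, -0.42, 0.0], [-0.3, -0.58, -0.6, -0.42, 0.0]]
```

Emit:
servo_tool --pt "0 0.002 -0.018 -0.002 1.2 0 1.3" --pt "0 0.004 -0.037 -0.003 2.5 0 2.6" --pt "0 0.006 -0.055 -0.005 3.7 -0.1 3.9" --pt "0 0.008 -0.073 -0.006 5 -0.1 5.2" --pt "0 0.02 -0.098 -0.013 5 -0.1 5.2" --pt "0 0.033 -0.123 -0.021 5 -0.1 5.2" --pt "0 0.045 -0.148 -0.028 5 -0.1 5.2" --pt "0 0.058 -0.172 -0.036 5 -0.1 5.2" --pt "0 0.058 -0.172 -0.036 5 -0.1 5.2" --pt "0 0.058 -0.172 -0.036 5 -0.1 5.2"

```text
clock: 15.68
position: [415.0, -412.9, 92.6]
ee_rot: [0.0, 0.97, 0.001, 0.242]
contact_force: [-0.1, 0.1, -2.4]
gripper_width: 19.3
grasp_force: 60.6
```

```bash
python3 - <<'E'
from plan import *
s=arm.read_state(); r,a=rakeof(s); print(s['clock'],r,a,s['contact_force'])
plan([(462,-415,0,0,r[2]),(462,-415,0,0,0)],[5])
im=arm.get_image('scene')
for n in('scrap_padlock','scrap_square','scrap_hex','scrap_flat'):
    print(n,[(round(d['p'],2),back(im,d['centre'],2).round(0)[:2].tolist()) for d in arm.spot_point('scene',n)[:2]])
cv2.imwrite('pics/m6.png',cv2.resize(im['color'][180:350,190:450,::-1],None,fx=3,fy=3,interpolation=cv2.INTER_CUBIC))
E
```

```text
15.675 [ 461.6857219  -412.69960529    4.64458207] [0.06039105 0.10613875 0.06008276] [-0.08958867  0.09557501 -2.42841577]
[[0,0.0,-0.002,0.001,0.1,-0.1,0.0],[0,0.001,-0.002,0.002,0.1,-0.1,0.0],[0,0.001,-0.002,0.003,0.1,-0.1,0.0],[0,0.002,-0.002,0.003,0.1,-0.1,0.0],[0,0.002,-0.002,0.004,0.1,-0.1,0.0]]
[[-0.3, -0.59, -0.59, -0.42, 0.0], [-0.3, -0.59, -0.59, -0.41, 0.0], [-0.3, -0.59, -0.59, -0.41, 0.0], [-0.3, -0.59, -0.59, -0.41, 0.0], [-0.3, -0.59, -0.59, -0.41, 0.0]]
scrap_padlock [(0.56, [506.0, 126.0]), (0.43, [524.0, 116.0])]
scrap_square [(0.5, [516.0, 99.0])]
scrap_hex [(0.67, [507.0, 119.0]), (0.55, [450.0, 94.0])]
scrap_flat [(0.42, [480.0, 96.0])]
```

View pics/m6.png

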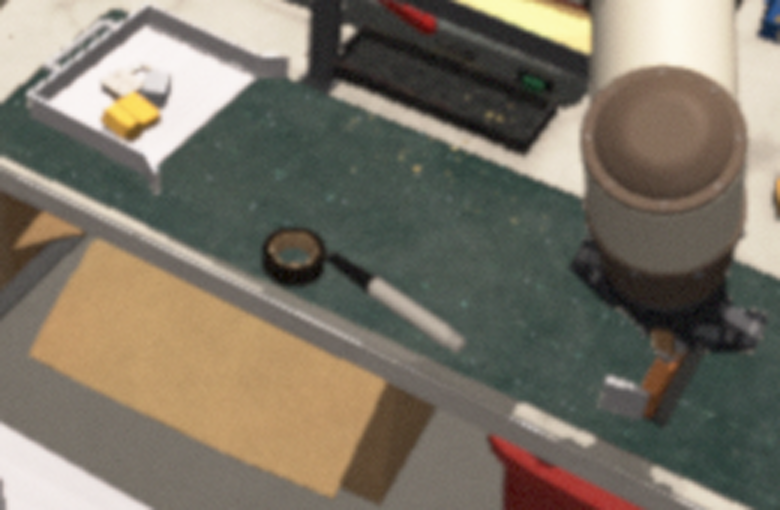

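All four pieces lie in the pan at (135,100), well past the mouth, and the tape and marker haven't moved. I'll lower the rake and release it.

Emit:
servo_tool --pt "0 0.001 0 0.002 0.1 -0.1 0" --pt "0 0.002 0 0.003 0.1 -0.1 0" --pt "0 0.002 0 0.004 0.1 -0.1 0" --pt "0 0.002 0 0.004 0.1 -0.1 0"

```text
clock: 16.42
position: [415.3, -413.1, 88.4]
ee_rot: [0.0, 0.97, 0.0, 0.243]
contact_force: [-0.1, 0.3, -2.8]
gripper_width: 19.0
grasp_force: 60.6
```

```bash
python3 - <<'E'
from plan import *
s=arm.read_state(); r,a=rakeof(s); print(s['clock'],r,a,s['contact_force'],s['position'])
E
```

```text
16.425 [ 462.14912097 -413.12758337    0.49833685] [ 0.04509102 -0.01525146 -0.05904405] [-0.06922858  0.30995098 -2.81742793] [ 415.25855986 -413.14110053   88.35005906]
```

Emit:
servo_tool --pt "0 0 0 0.001 0 0 0" --pt "0 0 0 0.001 0 0 0" --pt "1 0 0 0.001 0 0 0" --pt "1 0 0 0.001 0 0 0" --pt "1 0 0 0.001 0 0 0" --pt "1 0 0 0.001 0 0 0" --pt "1 0 0 0.001 0 0 0" --pt "1 0 0 -0.02 0 0 0" --pt "1 0 0 -0.06 0 0 0" --pt "1 0 0 -0.1 0 0 0" --pt "1 0 0 -0.14 0 0 0" --pt "1 0 0 -0.14 0 0 0"

```text
clock: 17.92
position: [348.7, -414.6, 217.0]
ee_rot: [-0.0, 0.969, -0.004, 0.246]
contact_force: [0.4, -0.0, -0.6]
gripper_width: 85.1
grasp_force: 0.0
```

```bash
python3 - <<'E'
from plan import *
s=arm.read_state(); print(s['clock'],s['position'],s['gripper_width'],s['contact_force'])
im=arm.get_image('wrist')
cv2.imwrite('pics/w7.png',cv2.resize(im['color'][80:380,100:480,::-1],(760,600)))
E
```

```text
17.925 [ 348.65091285 -414.63526239  217.02290557] 85.14756970989144 [ 0.38441826 -0.02145277 -0.62033274]
```

View pics/w7.png

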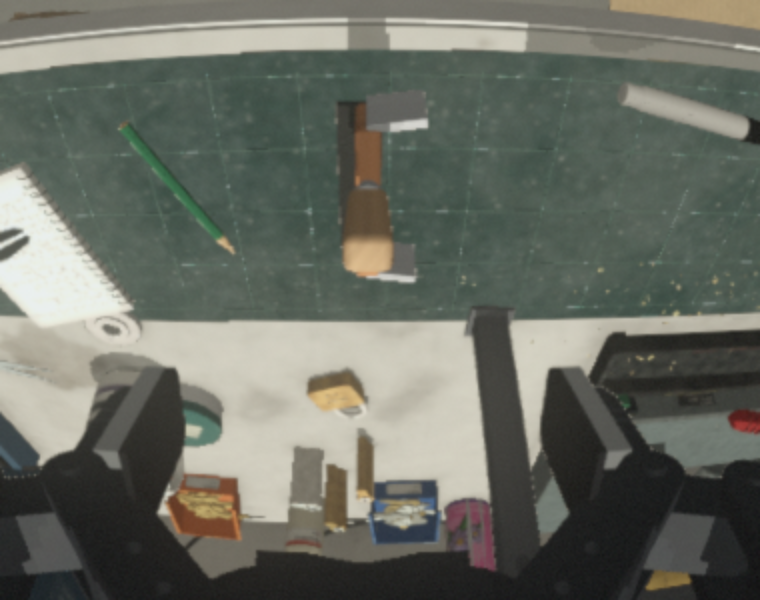

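The rake stands upright on its sole at about (370,190), released and clear of everything, and the gripper touches nothing.

```bash
python3 -c "
from bench import arm
print(arm.job_done())"
```

```text
the job is handed in; nothing more can be done
None
```

I swept all four pieces of scrap into the pan, stood the rake back upright on the open worktop right of the shelf, released it, and handed the job in at about 18 s; no verdict was returned.

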